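# Stack slide boxes on the tilted rack

## Task

Put the blue slide box flat on the bed of the small tilted rack, then stack the red slide box squarely on top of it; both should lie lengthways down the slope, centred across the bed, with a short end right back against the grey backstop. Leave the yellow slide box where it is.

Things in the scene. Friction and masses are not known exactly. Their poses are not given: they have to be found in the camera images.
- bed: fixed rack's aluminium bed, 86 x 120 mm, tilted 18 degrees, falling away from the robot to a grey backstop (86 mm wide and high) square to it; no side walls. Origin: middle of the line where bed surface meets backstop, 30 mm above the bench. x: down the slope into the backstop; y: across; z: square out of the bed. Boxes stay where let go. Home: centre at x -45, y 0, z 22 mm; second box z 66.
- blue_box_center (a point): blue slide box: closed rigid plastic box with dark lid seam and blank white label on top, 90 mm long (x), 54 wide (y), 44 high (z), about 0.2 kg, flat on the bench at the start. This point is its centre, 22 mm above its underside; z up through the lid. Either end may face the backstop. It goes on the bed.
- red_box_center (a point): red slide box: closed rigid plastic box with dark lid seam and blank white label on top, 90 mm long (x), 54 wide (y), 44 high (z), about 0.2 kg, flat on the bench at the start. This point is its centre, 22 mm above its underside; z up through the lid. Either end may face the backstop. It goes on top of the blue one.
- yellow_box_center (a point): yellow slide box: closed rigid plastic box with dark lid seam and blank white label on top, 90 mm long (x), 54 wide (y), 44 high (z), about 0.2 kg, flat on the bench at the start. This point is its centre, 22 mm above its underside; z up through the lid. Either end may face the backstop. It is not needed and stays where it is.
Things that resemble listed ones, but are neither listed nor needed, are in the scene too. Of the things that look like the part that bears red_box_center, the largest one is meant.

How it is judged:
By the outcome, as a careful person would: the job done as asked, in the order asked, and still so for the second after the job is handed in, with the robot touching nothing.
It also fails if it takes over 59 s, if anything falls off the work surface, if the arm or the gripper's body presses on something with over 40 N, if the wrist force passes 120 N, or if a joint passes its speed limit or range.

## Robot

A 6-joint arm with a two-finger parallel gripper is mounted at the origin on the work surface. World frame = base frame: x ahead of the robot, y to its left, z up, the work surface at z = 0. Lengths are in m, angles in rad, forces in N, time in s.
With the tool pointing down it reaches from about 0.3 to 0.75 m from the base axis. Payload 8.5 kg.
Tool frame: the origin (TCP) lies midway between the tips of the shut fingers; the grasp point (between the pads) lies 19 mm behind it; z points along the fingers, y is the direction in which the jaws open and shut (so a half turn about z gives the same grasp; the last joint's range is limited). The gripper opens to 85 mm and grips with 20 to 120 N. Pads are 22 mm wide; open, the fingers measure 114 mm over their backs; the gripper's body (76 mm by 85 mm) begins 54 mm behind the grasp point. The pads swing forward as they close: fully open they stand 13 mm farther back than shut.
Start: joints at [0.939, 0.381, 1.297, -0, 1.464, -0.215], TCP at [0.223, 0.503, 0.231] pointing down, gripper open.
Joint ranges: [-3.11, 3.11], [-0.89, 2.33], [0.22, 2.48], [-1.42, 4.56], [0.17, 2.85], [-2.88, 2.88]. Speed limits (rad/s): [2.39, 2.39, 3.14, 3.14, 3.14, 3.14].

## Interface

Orientations are given as a unit quaternion [w, x, y, z].
In Python, from plant import * gives the robot as it stands. The module is installed in compiled form; this text tells all that it offers.
- The arm moves only by the shell command python3 -m jog 'ROWS' [FORCE]. ROWS is JSON, a list of rows, each an object with "dp": the shift along the tool's x, y, z in mm, a list of three; "delta_rot": the turn, a rotation vector about the tool's x, y, z in degrees, a list of three; "claw": the closure, from 0 (fully open) to 1 (shut). In form: [{"dp": [tx, ty, tz], "delta_rot": [wx, wy, wz], "claw": claw}, ...]. A call has 1 to 20 rows; each row shifts and turns the commanded pose from where the row before left it, along the tool's axes as they then stand; what a row does not reach is not made up. A row lasts 1/8 s, in which the tool goes at most 62.5 mm and 10.7 degrees, less where a joint would pass 70% of its speed; a pose out of reach is approached as far as the arm can. A call with a gripper value outside its range is refused whole. The fingers move at their own pace and stop on an object; FORCE is the grip in N (left out, the last holds). Time passes only in rows, so rows that do not move let the fingers close. It gives the time, the measured TCP pose, the force and the opening at its end, in the units of the state.
- get_obs(): the state, without advancing time (a new reading comes with each control period).
- camera(name): name is "scene" or "side" or "wrist"; returns (picture, depth): 480x640x3 uint8, red, green, blue; 480x640 float32, m along the optical axis (not along the pixel's ray), 0 where there is no reading.
- camera_info(name): a dict with "vfov" (degrees; the focal length in pixels is half the picture's height over the tangent of half this angle, whatever the lens; pixels are square), "cx", "cy" (the principal point, pixels), "extrinsics" (4x4, takes a point from world to camera coordinates). Camera axes: x right, y down, z forward; pixel columns grow to the right and rows downward; lengths in m; the calibration is good to about 2 mm. A picture is of the moment at which its call begins: read the wrist's pose just before it. camera_info takes no time and is no camera call; for the wrist camera it gives the pose at the moment of the call.
- finish_job(): hands the job in, once; it reports no verdict.
Trained networks look in the newest picture that a camera, given by its name, has taken for a name from the list of things; names that differ only in an ending like _2 or _b are one class to them, and where a whole thing is asked for, a point or a joint stands for the part that bears it (a point fixed in the world has none). Each returns a list of dicts, best first, with "score" (0 to 1); they miss things now and then, are a little off and sometimes report something else, mostly with a low value. They report only what shows in the picture. A call takes as long as a camera call. They do not tell look-alikes from the thing itself.
- regions_of(camera, target): "region" (480x640 bool, what is visible of it) and "box" ([left, top, right, bottom] in pixels, round what is visible of it).
- landmark_of(camera, target): "point" ([row, column] in pixels: a listed point, or the origin of a listed thing).
The state is a dict: "time": time; "joints": joint angles; "joint_velocities": joint speeds; "effort": joint torques, N m; "eef_pos": TCP position; "eef_rot": TCP orientation; "contact_force": force on the tool from outside, world axes, zero at the start; "torque": the same for the moment, N m; "gripper_width": finger opening in m.
Only numpy, scipy, OpenCV 4.12 (cv2) and the standard library are available. Lean on these libraries where they do the work, as an engineer would, in place of code of your own. Each camera call takes 0.05 s, during which the arm holds its last target.

## Working session

There is one attempt and no reset: what is moved stays moved. The work goes in short steps, Python scripts to look and compute and a shell command to move; the robot and the scene stay as the last step left them, time stands still between calls to the robot, and variables do not carry over. Pictures are saved under pics/ and viewed, and the job is handed in when it is done.

```bash
mkdir -p pics; cat > h.py <<'E'
from plant import *
import numpy as np, cv2
from scipy.spatial.transform import Rotation as R
def snap(c,fn=None):
    T=np.array(camera_info(c)["extrinsics"]); p,d=camera(c)
    if fn: cv2.imwrite("pics/"+fn,p[:,:,::-1])
    return p,d,T
def cloud(c,d,T):
    i=camera_info(c); f=240/np.tan(np.radians(i["vfov"])/2)
    v,u=np.mgrid[:480,:640]
    P=np.stack([(u-i["cx"])*d/f,(v-i["cy"])*d/f,d],-1)
    return (P-T[:3,3])@T[:3,:3]
E
python3 - <<'E'
from h import *
for c in("scene","side","wrist"):
    p,d,T=snap(c,c+"0.png"); W=cloud(c,d,T)
    i=camera_info(c);print(c,i["vfov"],i["cx"],i["cy"],"campos",(-T[:3,:3].T@T[:3,3]).round(3), "view",T[2,:3].round(2))
    for n in("blue_box_center","red_box_center","yellow_box_center","bed"):
        for r in regions_of(c,n)[:4]:
            m=r["region"]&(d>0); q=W[m]
            print(c,n,round(r["score"],2),r["box"],m.sum(),np.median(q,0).round(3) if len(q) else "")
print(get_obs())
E
```

```text
scene 56.093312899804026 323.79254317136935 231.27989695871932 campos [ 0.975 -0.222  0.738] view [-0.52  0.24 -0.82]
scene blue_box_center 0.63 [284.6, 177.2, 318.8, 229.0] 1382 [ 0.465 -0.035  0.042]
scene blue_box_center 0.57 [145.0, 221.7, 187.8, 272.4] 1724 [ 0.454 -0.298  0.042]
scene blue_box_center 0.43 [243.6, 298.6, 278.7, 358.2] 2024 [ 0.675 -0.197  0.043]
scene red_box_center 0.82 [304.8, 284.1, 348.7, 329.5] 1145 [ 0.676 -0.072  0.032]
scene red_box_center 0.61 [243.0, 297.4, 276.5, 358.9] 1890 [ 0.675 -0.198  0.043]
scene red_box_center 0.6 [251.2, 241.6, 289.6, 283.2] 935 [ 0.552 -0.138  0.031]
scene yellow_box_center 0.77 [147.8, 219.2, 186.5, 271.2] 1709 [ 0.454 -0.298  0.042]
scene bed 0.74 [412.4, 171.5, 491.8, 238.4] 2782 [0.576 0.211 0.052]
side 51.649533345334646 325.92887934575043 237.64499511655174 campos [ 0.528 -0.588  0.62 ] view [ 0.02  0.72 -0.69]
side blue_box_center 0.87 [236.2, 246.8, 299.3, 293.6] 2337 [ 0.45  -0.047  0.042]
side red_box_center 0.73 [381.3, 316.0, 451.8, 379.6] 3149 [ 0.661 -0.208  0.043]
side red_box_center 0.64 [381.7, 259.2, 431.2,
[... 479 characters left out ...]
, 'joints': array([ 9.38690430e-01,  3.80595811e-01,  1.29741767e+00,  7.76532203e-06,
        1.46362730e+00, -2.15315239e-01]), 'joint_velocities': array([-5.30143668e-04,  1.68912585e-03, -1.63036718e-04,  5.80241151e-04,
        4.65316992e-05, -2.55732817e-04]), 'effort': array([-1.90131182e-04, -4.48273802e+01, -2.31448263e+01, -2.09780414e-04,
        5.27022639e-04, -3.03184954e-06]), 'eef_pos': array([0.22264421, 0.5028865 , 0.23131868]), 'eef_rot': array([-1.34111376e-05,  2.06890620e-01,  9.78364079e-01, -2.03451225e-05]), 'contact_force': array([ 0.17079698, -0.05018847,  0.29552528]), 'torque': array([-0.00724668,  0.03124099, -0.00742401]), 'gripper_width': 0.08526063482642762}
```

View pics/scene0.png

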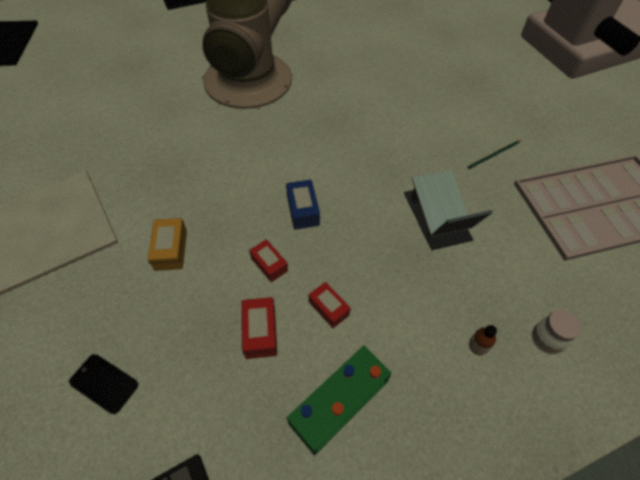

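View pics/side0.png

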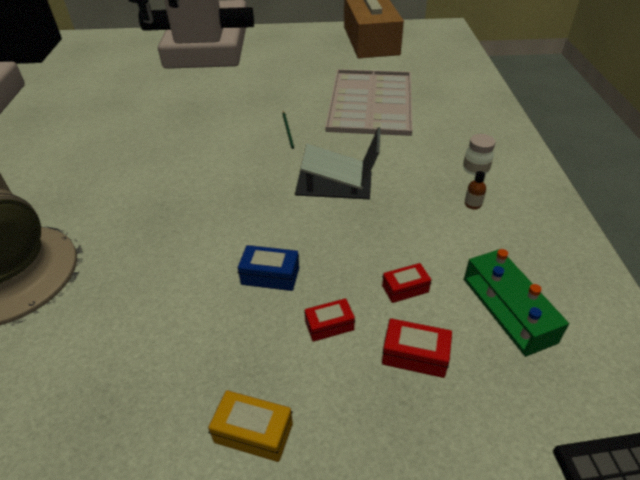

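The scene camera shows blue at (303,203), the large red at (259,327) with two smaller red look-alikes at (268,260) and (329,304), yellow at (167,243), and the rack at (445,205). The side view agrees.

```bash
cat > m.py <<'E'
from h import *
def tops(c,seed,W,d):
    dd=np.linalg.norm(W[...,:2]-seed,axis=-1)
    m=(d>0)&(dd<0.07)&(W[...,2]>0.037)&(W[...,2]<0.052)
    m=cv2.morphologyEx(m.astype(np.uint8),cv2.MORPH_OPEN,np.ones((3,3)))
    n,l,s,_=cv2.connectedComponentsWithStats(m); k=1+np.argmax(s[1:,4])
    q=W[l==k]; r=cv2.minAreaRect((q[:,:2]*1000).astype(np.float32))
    return r,np.median(q[:,2]),len(q)
if __name__=="__main__":
  for c in("scene","side"):
    p,d,T=snap(c); W=cloud(c,d,T)
    for n,s in(("blue",(.457,-.04)),("red",(.668,-.203)),("yel",(.447,-.303))):
        print(c,n,tops(c,np.array(s),W,d))
    dd=np.linalg.norm(W[...,:2]-[.58,.21],axis=-1)
    b=(d>0)&(dd<0.15)&(W[...,2]>0.012)
    q=W[b]; print(len(q),q.min(0),q.max(0)); np.save(c+"_rack.npy",q)
    # ransac plane
    rng=np.random.default_rng(0)
    for k in range(2):
        best=None
        for _ in range(800):
            a=q[rng.choice(len(q),3,False)]; nn=np.cross(a[1]-a[0],a[2]-a[0]); L=np.linalg.norm(nn)
            if L<1e-6: continue
            nn/=L; i=abs((q-a[0])@nn)<0.003
            if best is None or i.sum()>best.sum(): best=i
        s=q[best]; c0=s.mean(0); nn=np.linalg.svd(s-c0,full_matrices=False)[2][2]; nn*=np.sign(nn[2])
        print("plane",len(s),c0.round(4),nn.round(4),"tilt",np.degrees(np.arccos(nn[2])).round(2),"az",np.degrees(np.arctan2(nn[1],nn[0])).round(2))
        q=q[abs((q-c0)@nn)>0.006]
E
python3 m.py
```

```text
scene blue (((450.1600646972656, -30.558425903320312), (53.85802459716797, 91.61412811279297), 77.822509765625), np.float64(0.043142612736287736), 1002)
scene red (((664.7631225585938, -195.828369140625), (54.153907775878906, 90.722900390625), 72.99066925048828), np.float64(0.04320081068245506), 1715)
scene yel (((439.4926452636719, -299.085693359375), (54.55585861206055, 92.40101623535156), 71.35028076171875), np.float64(0.04293718115023918), 1233)
2873 [0.50471654 0.16114755 0.01221437] [0.66111527 0.26585165 0.11405745]
plane 2075 [0.5615 0.2148 0.0495] [ 0.3089 -0.047   0.9499] tilt 18.21 az -8.65
plane 589 [0.6446 0.2009 0.0808] [-0.946   0.1491  0.2878] tilt 73.28 az 171.05
side blue (((448.65234375, -29.84709930419922), (55.76939010620117, 89.603271484375), 78.12809753417969), np.float64(0.043245514251196146), 1425)
side red (((662.944091796875, -195.02606201171875), (56.34249496459961, 89.99386596679688), 72.63446044921875), np.float64(0.043413520529854796), 2214)
side yel (((437.6538391113281, -298.4022521972656), (54.320823669433594, 90.15271759033203), 71.0621337890625), np.float64(0.04353239364651321), 3154)
2346 [0.50273321 0.16058052 0.01256861] [0.6578878  0.26745019 0.11248381]
plane 1638 [0.5647 0.2139 0.0477] [ 0.3051 -0.0495  0.951 ] tilt 18.0 az -9.22
plane 465 [0.6369 0.1964 0.0778] [-0.9423  0.1077  0.317 ] tilt 71.52 az 173.48
```

```bash
python3 - <<'E'
from h import *
def RB(a): return (R.from_euler('z',a,degrees=True)*R.from_euler('y',18,degrees=True)).as_matrix()
for c in("scene","side"):
    q=np.load(c+"_rack.npy")
    for a in(-8.3,-8.9,-9.5):
        B=RB(a); L=q@B   # bed coords about world origin
        h=np.histogram(L[:,2],np.arange(L[:,2].min(),L[:,2].max(),.001)); z0=h[1][h[0].argmax()]
        bed=L[abs(L[:,2]-z0)<.004]; z0=np.median(bed[:,2]); bed=L[abs(L[:,2]-z0)<.003]
        bs=L[(L[:,2]>z0+.012)]; x0=np.percentile(bs[:,0],[5,25,50,75,95]); 
        # yaw check: per-x-slice y edges
        xs=np.linspace(bed[:,0].min()+.01,bed[:,0].max()-.01,7); E=[]
        for u,v in zip(xs[:-1],xs[1:]):
            s=bed[(bed[:,0]>u)&(bed[:,0]<v),1]; E.append((s.min(),s.max()))
        E=np.array(E)*1e3
        sl=[np.degrees(np.arctan(np.polyfit(xs[:-1]*1e3,E[:,k],1)[0])).round(2) for k in(0,1)]
        ymid=np.median(E.sum(1)/2)/1e3; w=np.median(E[:,1]-E[:,0])
        o=B@np.array([np.median(bs[:,0]),ymid,z0])
        print(c,a,"bs x",(x0*1e3).round(1),"bed xrange",(bed[:,0].min()*1e3).round(1),(bed[:,0].max()*1e3).round(1),"w",w.round(1),"edge yaw err",sl,"bs y",(bs[:,1].min()*1e3).round(1),(bs[:,1].max()*1e3).round(1),"mid",(ymid*1e3).round(1),"origin",(o*1e3).round(1))
E
```

```text
scene -8.3 bs x [549.8 553.4 554.6 554.9 555.2] bed xrange 428.7 555.5 w 86.5 edge yaw err [np.float64(0.2), np.float64(-1.58)] bs y 252.6 338.6 mid 295.5 origin [628.5 206.9  27.6]
scene -8.9 bs x [546.9 550.5 551.5 552.  552.4] bed xrange 425.6 552.8 w 86.5 edge yaw err [np.float64(0.76), np.float64(-5.31)] bs y 258.9 345.1 mid 300.8 origin [628.4 206.1  27.6]
scene -9.5 bs x [544.  547.5 548.4 549.  549.6] bed xrange 422.4 550.1 w 86.5 edge yaw err [np.float64(1.3), np.float64(-13.32)] bs y 265.1 351.5 mid 306.1 origin [628.1 205.3  27.7]
side -8.3 bs x [547.  547.4 547.7 549.3 552.4] bed xrange 427.3 552.7 w 89.1 edge yaw err [np.float64(-0.2), np.float64(0.03)] bs y 251.6 342.7 mid 296.6 origin [622.1 209.   29.1]
side -8.9 bs x [543.9 544.4 544.8 546.6 549.8] bed xrange 424.0 550.1 w 89.1 edge yaw err [np.float64(0.34), np.float64(0.63)] bs y 258.0 349.1 mid 302.3 origin [622.1 208.5  29.1]
side -9.5 bs x [540.6 541.3 542.  543.8 547. ] bed xrange 420.7 547.5 w 89.1 edge yaw err [np.float64(0.87), np.float64(1.23)] bs y 264.4 355.3 mid 307.7 origin [622.2 207.9  29. ]
```

```bash
cat > go.py <<'E'
from h import *
import sys
O=np.array([.6224,.2082,.030]); YAW=-8.2
B=R.from_euler('z',YAW,degrees=True)*R.from_euler('y',18,degrees=True)
FLIP=R.from_matrix(np.array([[-1,0,0],[0,1,0],[0,0,-1.]]))
def bench(x,y,z,yaw): return np.array([x,y,z])/1e3, R.from_euler('z',yaw,degrees=True)*FLIP
def bed(x,y,z): return O+B.apply(np.array([x,y,z])/1e3), B*FLIP
def cur():
    o=get_obs(); q=o["eef_rot"]; return o,R.from_quat([q[1],q[2],q[3],q[0]])
def show(t,Rt):
    o,r=cur(); d=t-o["eef_pos"]
    print("t",o["time"],"pos",(o["eef_pos"]*1e3).round(1),"w",round(o["gripper_width"]*1e3,1),"F",o["contact_force"].round(1),"j",o["joints"].round(2))
    print("rot first then shift: rot",(r.inv()*Rt).as_rotvec(degrees=True).round(2),"dp after rot",(Rt.inv().apply(d)*1e3).round(1),"dp before rot",(r.inv().apply(d)*1e3).round(1))
    print("in bed frame: TCP",(B.inv().apply(o["eef_pos"]-O)*1e3).round(1))
if __name__=="__main__":
    a=sys.argv; v=[float(k) for k in a[2:]]
    show(*(bench if a[1]=="bench" else bed)(*v))
E
python3 go.py bench 437.7 -27.7 110 -12
```

```text
t 0.85 pos [222.7 502.9 231.3] w 85.7 F [ 0.1  0.3 -0.9] j [ 0.94  0.38  1.3  -0.    1.46 -0.22]
rot first then shift: rot [ -0.    -0.   -11.88] dp after rot [-320.6 -474.3  121.3] dp before rot [-411.4 -398.1  121.3]
in bed frame: TCP [-478.5  234.7   56.2]
```

```bash
python3 -m jog '[{"dp":[0,0,0],"delta_rot":[0,0,-6],"claw":0},{"dp":[0,0,0],"delta_rot":[0,0,-5.88],"claw":0},{"dp":[-26.7,-39.5,10],"delta_rot":[0,0,0],"claw":0},{"dp":[-26.7,-39.5,10],"delta_rot":[0,0,0],"claw":0},{"dp":[-26.7,-39.5,10],"delta_rot":[0,0,0],"claw":0},{"dp":[-26.7,-39.5,10],"delta_rot":[0,0,0],"claw":0},{"dp":[-26.7,-39.5,10],"delta_rot":[0,0,0],"claw":0},{"dp":[-26.7,-39.5,10],"delta_rot":[0,0,0],"claw":0},{"dp":[-26.7,-39.5,10],"delta_rot":[0,0,0],"claw":0},{"dp":[-26.7,-39.5,10],"delta_rot":[0,0,0],"claw":0},{"dp":[-26.7,-39.5,10],"delta_rot":[0,0,0],"claw":0},{"dp":[-26.7,-39.5,10],"delta_rot":[0,0,0],"claw":0},{"dp":[-26.7,-39.5,10],"delta_rot":[0,0,0],"claw":0},{"dp":[-26.7,-39.5,10],"delta_rot":[0,0,0],"claw":0},{"dp":[0,0,0],"delta_rot":[0,0,0],"claw":0},{"dp":[0,0,0],"delta_rot":[0,0,0],"claw":0}]' 40
python3 go.py bench 437.7 -27.7 4 -12
python3 - <<'E'
from h import *
from m import tops
p,d,T=snap("wrist","w1.png"); W=cloud("wrist",d,T)
print(tops("wrist",np.array((.449,-.03)),W,d))
E
```

```text
time: 2.85
eef_pos: [0.4372, -0.027, 0.1113]
eef_rot: [-0.0, 0.105, 0.995, 0.0]
contact_force: [0.7, 0.2, -0.2]
gripper_width: 0.0851
t 2.85 pos [437.2 -27.  111.3] w 85.1 F [ 0.7  0.2 -0.2] j [-0.33  0.33  1.78  0.    1.03 -1.69]
rot first then shift: rot [ 0.01 -0.03 -0.02] dp after rot [ -0.7  -0.6 107.3] dp before rot [ -0.7  -0.6 107.3]
in bed frame: TCP [-167.6 -259.2   31.1]
(((448.5505676269531, -28.653961181640625), (54.23249816894531, 90.00238037109375), 77.95696258544922), np.float64(0.04378586008671967), 15135)
```

View pics/w1.png

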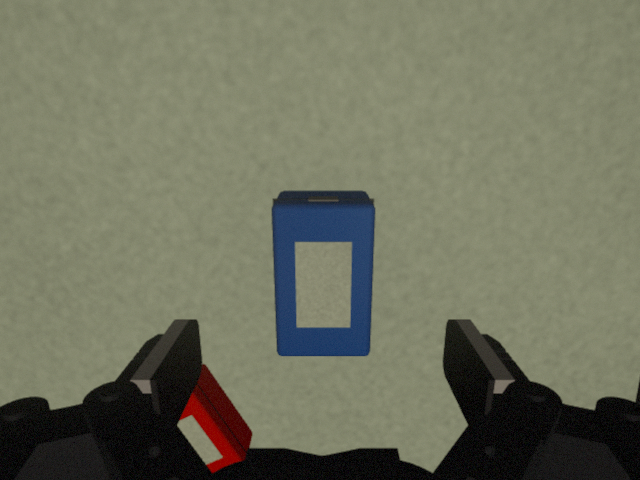

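The wrist view shows the blue box at (324,275), centred between the fingers. Going straight down.

```bash
python3 -m jog '[{"dp":[0,0,25],"delta_rot":[0,0,0],"claw":0},{"dp":[0,0,25],"delta_rot":[0,0,0],"claw":0},{"dp":[0,0,25],"delta_rot":[0,0,0],"claw":0},{"dp":[0,0,20],"delta_rot":[0,0,0],"claw":0},{"dp":[0,0,11],"delta_rot":[0,0,0],"claw":0},{"dp":[0,0,0],"delta_rot":[0,0,0],"claw":0},{"dp":[0,0,0],"delta_rot":[0,0,0],"claw":1},{"dp":[0,0,0],"delta_rot":[0,0,0],"claw":1},{"dp":[0,0,0],"delta_rot":[0,0,0],"claw":1},{"dp":[0,0,0],"delta_rot":[0,0,0],"claw":1},{"dp":[0,0,0],"delta_rot":[0,0,0],"claw":1},{"dp":[0,0,0],"delta_rot":[0,0,0],"claw":1},{"dp":[0,0,0],"delta_rot":[0,0,0],"claw":1},{"dp":[0,0,0],"delta_rot":[0,0,0],"claw":1}]' 40
python3 go.py bed -57 0 4
```

```text
time: 4.65
eef_pos: [0.4378, -0.0274, 0.0061]
eef_rot: [0.001, 0.104, 0.995, -0.0]
contact_force: [-1.1, 1.0, 6.4]
gripper_width: 0.0539
t 4.65 pos [437.8 -27.4   6.1] w 53.9 F [-1.1  1.   6.4] j [-0.33  0.52  1.9   0.    0.72 -1.7 ]
rot first then shift: rot [ 0.58 18.08 -3.77] dp after rot [-77.4 259.6 -72.8] dp before rot [-78.8 265.3 -45.3]
in bed frame: TCP [-134.4 -259.6  -68.8]
```

```bash
python3 -m jog '[{"dp":[0,0,-15],"delta_rot":[0,0,0],"claw":1},{"dp":[0,0,-30],"delta_rot":[0,0,0],"claw":1},{"dp":[0,0,-40],"delta_rot":[0,0,0],"claw":1},{"dp":[0,0,-40],"delta_rot":[0,0,0],"claw":1},{"dp":[0,0,-30],"delta_rot":[0,0,0],"claw":1},{"dp":[0,0,0],"delta_rot":[0,0,-3.8],"claw":1},{"dp":[0,0,0],"delta_rot":[0,6,0],"claw":1},{"dp":[0,0,0],"delta_rot":[0,6,0],"claw":1},{"dp":[0,0,0],"delta_rot":[0,6,0],"claw":1},{"dp":[0,0,0],"delta_rot":[0,0,0],"claw":1},{"dp":[0,0,0],"delta_rot":[0,0,0],"claw":1}]' 40
python3 go.py bed -67 0 70
python3 - <<'E'
from h import *
snap("side","s2.png")
E
```

```text
time: 6.02
eef_pos: [0.4371, -0.0272, 0.1604]
eef_rot: [-0.155, 0.071, 0.985, 0.011]
contact_force: [0.5, 0.1, -1.2]
gripper_width: 0.0533
t 6.025 pos [437.1 -27.2 160.4] w 53.3 F [ 0.5  0.1 -1.2] j [-0.3   0.4   1.52 -0.05  1.52 -1.72]
rot first then shift: rot [0.   0.09 0.01] dp after rot [-115.8  259.4    7.7] dp before rot [-115.8  259.4    7.9]
in bed frame: TCP [-182.8 -259.4   77.7]
```

View pics/s2.png

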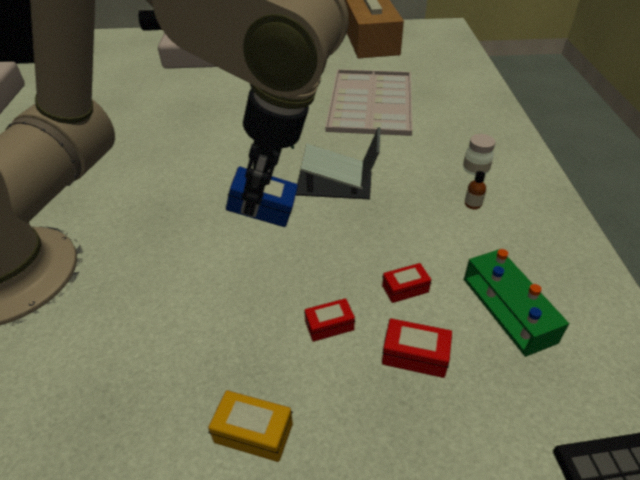

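The blue box is held at (262,197), tilted parallel to the bed. Moving it over the bed.

```bash
python3 -m jog '[{"dp":[-14,33,0],"delta_rot":[0,0,0],"claw":1},{"dp":[-14,33,0],"delta_rot":[0,0,0],"claw":1},{"dp":[-14,33,0],"delta_rot":[0,0,0],"claw":1},{"dp":[-14,33,0],"delta_rot":[0,0,0],"claw":1},{"dp":[-14,33,0],"delta_rot":[0,0,0],"claw":1},{"dp":[-15,32,2],"delta_rot":[0,0,0],"claw":1},{"dp":[-15,32,3],"delta_rot":[0,0,0],"claw":1},{"dp":[-15,30,3],"delta_rot":[0,0,0],"claw":1},{"dp":[0,0,0],"delta_rot":[0,0,0],"claw":1},{"dp":[0,0,0],"delta_rot":[0,0,0],"claw":1}]' 40
python3 go.py bed -65 0 20
python3 - <<'E'
from h import *
snap("side","s3.png");
p,d,T=snap("wrist","w3.png")
W=cloud("wrist",d,T); np.save("w3.npy",W); np.save("w3d.npy",d)
E
```

```text
time: 7.32
eef_pos: [0.5799, 0.2133, 0.1176]
eef_rot: [-0.156, 0.071, 0.985, 0.011]
contact_force: [-0.7, -0.4, -1.5]
gripper_width: 0.0535
t 7.325 pos [579.9 213.3 117.6] w 53.5 F [-0.7 -0.4 -1.5] j [ 0.13  0.72  1.05  0.08  1.67 -1.31]
rot first then shift: rot [-0.    0.03 -0.01] dp after rot [-2.8  1.  50. ] dp before rot [-2.8  1.  50. ]
in bed frame: TCP [-67.8  -1.   70. ]
```

View pics/w3.png

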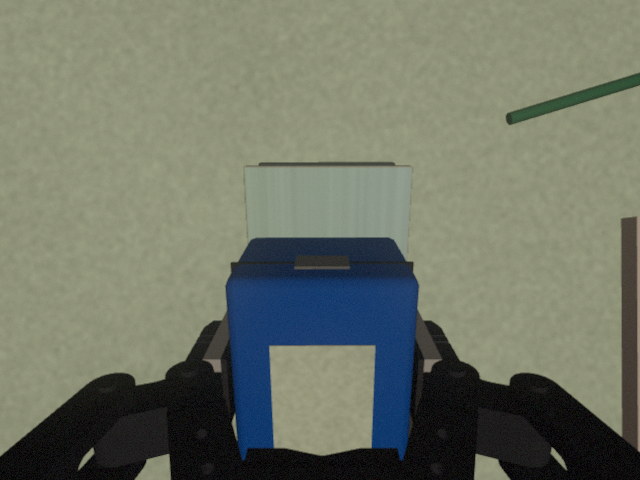

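View pics/s3.png

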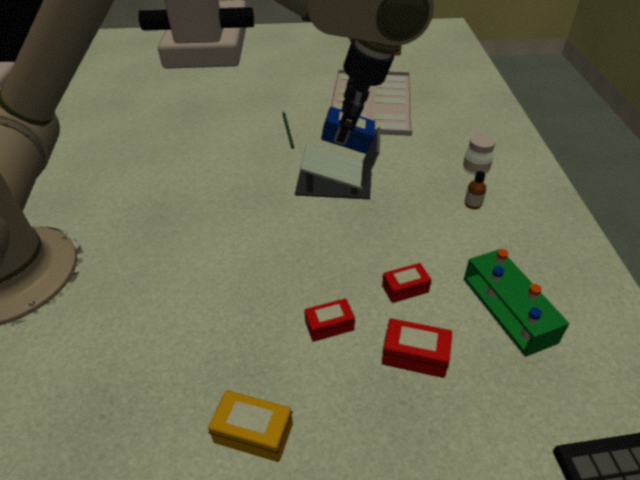

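The wrist view shows the bed's upper edge from (246,166) to (411,166), parallel to the box and centred on about 328 against the box's 322. I'll measure the offset from depth.

```bash
cat > be.py <<'E'
from go import *
def bedfit(W,d):
    L=B.inv().apply((W-O).reshape(-1,3)).reshape(W.shape)*1e3
    m=(d>0)&(abs(L[...,2])<5)&(abs(L[...,1])<60)&(L[...,0]<-20)&(L[...,0]>-140)
    m=cv2.morphologyEx(m.astype(np.uint8),cv2.MORPH_OPEN,np.ones((3,3)))>0
    q=L[m]; print("bed",len(q),"z",np.median(q[:,2]).round(2),"xmin",np.percentile(q[:,0],.3).round(1))
    for u in range(-118,-20,8):
        s=q[(q[:,0]>u)&(q[:,0]<u+8)]
        if len(s)>60: print(u,s[:,1].min().round(1),s[:,1].max().round(1),"mid",((s[:,1].min()+s[:,1].max())/2).round(2),"z",np.median(s[:,2]).round(2))
    s=q[(q[:,0]<-110)]
    xs=[(y,np.percentile(q[(q[:,1]>y)&(q[:,1]<y+8),0],1)) for y in range(-36,32,8) if ((q[:,1]>y)&(q[:,1]<y+8)).sum()>40]
    if len(xs)>2: print("upper edge yaw vs B",np.degrees(np.polyfit(*zip(*xs),1)[0]).round(2))
if __name__=="__main__":
    bedfit(np.load("w3.npy"),np.load("w3d.npy"))
    L=B.inv().apply((np.load("w3.npy")-O).reshape(-1,3))*1e3; d=np.load("w3d.npy").ravel()
    s=L[(d>0)&(L[:,2]>98)&(L[:,2]<116)&(abs(L[:,1])<35)&(L[:,0]>-115)]
    print("boxtop z",np.median(s[:,2]), cv2.minAreaRect(s[:,:2].astype(np.float32)))
E
python3 be.py
```

```text
bed 12082 z -0.05 xmin -119.7
-118 -41.1 44.8 mid 1.83 z -0.03
-110 -41.2 44.8 mid 1.79 z -0.05
-102 -41.2 44.9 mid 1.84 z -0.05
-94 -41.3 45.0 mid 1.83 z -0.02
-86 -41.2 44.8 mid 1.82 z -0.07
-78 39.8 45.2 mid 42.49 z -0.03
upper edge yaw vs B -0.05
boxtop z 107.94046498054253 ((-71.60881805419922, -0.017383575439453125), (69.86738586425781, 62.510520935058594), 89.41405487060547)
```

```bash
python3 - <<'E'
from go import *
W=np.load("w3.npy"); d=np.load("w3d.npy")
L=B.inv().apply((W-O).reshape(-1,3)).reshape(W.shape)*1e3
m=(d>0)&(abs(L[...,2]-108)<3)&(abs(L[...,1])<40)
q=L[m]; print(len(q))
for u in range(-135,-60,5):
    s=q[(q[:,0]>u)&(q[:,0]<u+5)]
    if len(s)>30: print(u,np.percentile(s[:,1],[.2,99.8]).round(1),np.percentile(s[:,1],[.2,99.8]).mean().round(2))
E
```

```text
33003
-105 [-26.8  24.5] -1.18
-100 [-27.6  25.4] -1.08
-95 [-27.8  25.6] -1.1
-90 [-27.7  25.4] -1.17
-85 [-27.7  25.5] -1.11
-80 [-34.3  32.4] -0.95
-75 [-29.7  27.8] -0.96
-70 [-29.2  27. ] -1.07
-65 [-28.4  26. ] -1.15
```

```bash
sed -i 's/^FLIP/O=O+B.apply([0,.0017,0])\nFLIP/' go.py
python3 -m jog '[{"dp":[-2,2.7,15],"delta_rot":[0,0,0],"claw":1},{"dp":[-2,0,20],"delta_rot":[0,0,0],"claw":1},{"dp":[-1,0,20],"delta_rot":[0,0,0],"claw":1},{"dp":[0,0,5],"delta_rot":[0,0,0],"claw":1},{"dp":[0,0,0],"delta_rot":[0,0,0],"claw":1},{"dp":[0,0,0],"delta_rot":[0,0,0],"claw":1}]' 40
python3 go.py bed -57 0 6
python3 - <<'E'
from h import *
p,d,T=snap("side","s4.png"); cv2.imwrite("pics/s4z.png",cv2.resize(p[60:220,260:440,::-1],None,fx=4,fy=3.7))
E
```

```text
time: 8.18
eef_pos: [0.5674, 0.2184, 0.0593]
eef_rot: [-0.155, 0.071, 0.985, 0.011]
contact_force: [-0.3, 0.0, -0.9]
gripper_width: 0.0537
t 8.175 pos [567.4 218.4  59.3] w 53.7 F [-0.3  0.  -0.9] j [ 0.14  0.76  1.15  0.09  1.53 -1.31]
rot first then shift: rot [ 0.03  0.08 -0.  ] dp after rot [-5.1 -0.5  4.6] dp before rot [-5.1 -0.5  4.6]
in bed frame: TCP [-62.1   0.5  10.6]
```

View pics/s4z.png

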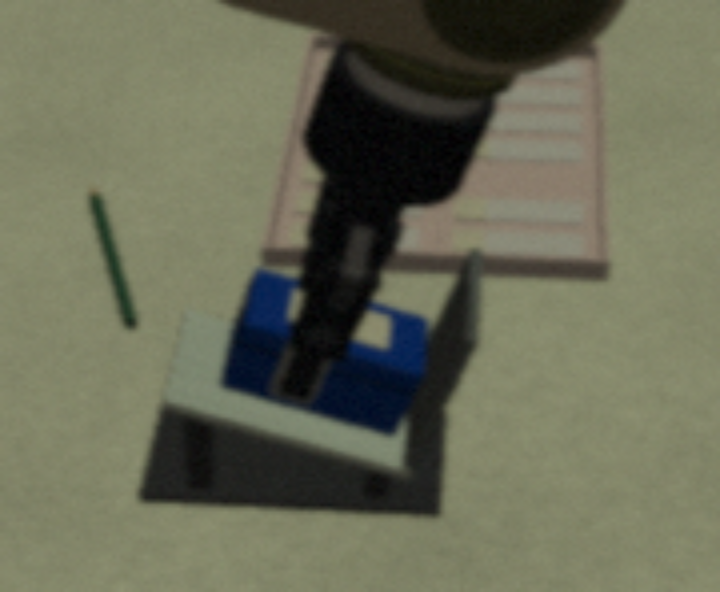

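The side zoom shows the box just above the bed, with a gap to the backstop at about (430,400). Lowering in small steps while watching the force.

```bash
python3 -m jog '[{"dp":[0,-0.5,2.5],"delta_rot":[0,0,0],"claw":1},{"dp":[0,0,1],"delta_rot":[0,0,0],"claw":1},{"dp":[0,0,0],"delta_rot":[0,0,0],"claw":1}]'; python3 go.py bed -57 0 6;  python3 -m jog '[{"dp":[0,0,1],"delta_rot":[0,0,0],"claw":1},{"dp":[0,0,0],"delta_rot":[0,0,0],"claw":1}]';python3 -m jog '[{"dp":[0,0,1],"delta_rot":[0,0,0],"claw":1},{"dp":[0,0,0],"delta_rot":[0,0,0],"claw":1}]'; python3 go.py bed -57 0 6
```

```text
time: 8.6
eef_pos: [0.5659, 0.218, 0.0554]
eef_rot: [-0.156, 0.071, 0.985, 0.011]
contact_force: [0.4, 0.5, -0.8]
gripper_width: 0.0537
t 8.6 pos [565.9 218.   55.4] w 53.7 F [ 0.4  0.5 -0.8] j [ 0.14  0.77  1.15  0.09  1.52 -1.31]
rot first then shift: rot [-0.    0.01  0.  ] dp after rot [-5.4  0.   0.4] dp before rot [-5.4  0.   0.4]
in bed frame: TCP [-62.4  -0.    6.4]
time: 8.85
eef_pos: [0.5659, 0.218, 0.0552]
eef_rot: [-0.155, 0.071, 0.985, 0.011]
contact_force: [0.4, -1.7, 5.8]
gripper_width: 0.0536
time: 9.1
eef_pos: [0.5659, 0.218, 0.0552]
eef_rot: [-0.155, 0.071, 0.985, 0.011]
contact_force: [-0.1, -1.4, 11.2]
gripper_width: 0.0534
t 9.1 pos [565.9 218.   55.2] w 53.4 F [-0.1 -1.4 11.2] j [ 0.14  0.77  1.16  0.09  1.52 -1.31]
rot first then shift: rot [0.02 0.14 0.  ] dp after rot [-5.3  0.   0.3] dp before rot [-5.3  0.   0.3]
in bed frame: TCP [-62.3  -0.    6.3]
```

```bash
python3 -m jog '[{"dp":[-1.5,0,-1],"delta_rot":[0,0,0],"claw":1},{"dp":[-1.5,0,0],"delta_rot":[0,0,0],"claw":1},{"dp":[-1,0,0],"delta_rot":[0,0,0],"claw":1},{"dp":[0,0,0],"delta_rot":[0,0,0],"claw":1}]'; python3 go.py bed -57 0 6;  python3 -m jog '[{"dp":[-1,0,0],"delta_rot":[0,0,0],"claw":1},{"dp":[0,0,0],"delta_rot":[0,0,0],"claw":1}]';python3 -m jog '[{"dp":[-1,0,0],"delta_rot":[0,0,0],"claw":1},{"dp":[0,0,0],"delta_rot":[0,0,0],"claw":1}]';python3 -m jog '[{"dp":[-1,0,0],"delta_rot":[0,0,0],"claw":1},{"dp":[0,0,0],"delta_rot":[0,0,0],"claw":1}]'; python3 go.py bed -57 0 6
```

```text
time: 9.6
eef_pos: [0.5696, 0.2177, 0.054]
eef_rot: [-0.155, 0.071, 0.985, 0.011]
contact_force: [-0.5, 0.3, 8.8]
gripper_width: 0.0536
t 9.6 pos [569.6 217.7  54. ] w 53.6 F [-0.5  0.3  8.8] j [ 0.13  0.77  1.14  0.08  1.53 -1.31]
rot first then shift: rot [0.02 0.07 0.01] dp after rot [-1.4 -0.2  0.3] dp before rot [-1.4 -0.2  0.3]
in bed frame: TCP [-58.4   0.2   6.3]
time: 9.85
eef_pos: [0.5706, 0.2175, 0.0537]
eef_rot: [-0.155, 0.071, 0.985, 0.011]
contact_force: [-1.1, -0.0, 8.0]
gripper_width: 0.0532
time: 10.1
eef_pos: [0.5715, 0.2174, 0.0534]
eef_rot: [-0.155, 0.071, 0.985, 0.011]
contact_force: [-0.5, 0.4, 6.8]
gripper_width: 0.0534
time: 10.35
eef_pos: [0.572, 0.2174, 0.0533]
eef_rot: [-0.156, 0.071, 0.985, 0.011]
contact_force: [-4.2, 0.8, 10.2]
gripper_width: 0.0535
t 10.35 pos [572.  217.4  53.3] w 53.5 F [-4.2  0.8 10.2] j [ 0.13  0.78  1.14  0.08  1.53 -1.31]
rot first then shift: rot [ 0.02 -0.    0.02] dp after rot [ 1.1 -0.2  0.3] dp before rot [ 1.1 -0.2  0.3]
in bed frame: TCP [-55.9   0.2   6.3]
```

Contact with the backstop is starting. One more mm to confirm it.

```bash
python3 -m jog '[{"dp":[-1,0,0],"delta_rot":[0,0,0],"claw":1},{"dp":[0,0,0],"delta_rot":[0,0,0],"claw":1}]';python3 -m jog '[{"dp":[-1,0,0],"delta_rot":[0,0,0],"claw":1},{"dp":[0,0,0],"delta_rot":[0,0,0],"claw":1}]'; python3 go.py bed -57 0 6
python3 - <<'E'
from h import *
p,d,T=snap("side","s5.png"); cv2.imwrite("pics/s5z.png",cv2.resize(p[60:220,260:440,::-1],None,fx=4,fy=3.7))
E
```

```text
time: 10.6
eef_pos: [0.572, 0.2174, 0.0533]
eef_rot: [-0.157, 0.07, 0.985, 0.011]
contact_force: [-9.9, -0.6, 12.8]
gripper_width: 0.0536
time: 10.85
eef_pos: [0.572, 0.2174, 0.0532]
eef_rot: [-0.158, 0.07, 0.985, 0.011]
contact_force: [-12.8, 0.6, 15.4]
gripper_width: 0.0534
t 10.85 pos [572.  217.4  53.2] w 53.4 F [-12.8   0.6  15.4] j [ 0.13  0.78  1.13  0.09  1.54 -1.31]
rot first then shift: rot [-0.02 -0.27  0.03] dp after rot [ 1.1 -0.3  0.2] dp before rot [ 1.1 -0.3  0.3]
in bed frame: TCP [-55.9   0.3   6.2]
```

View pics/s5z.png

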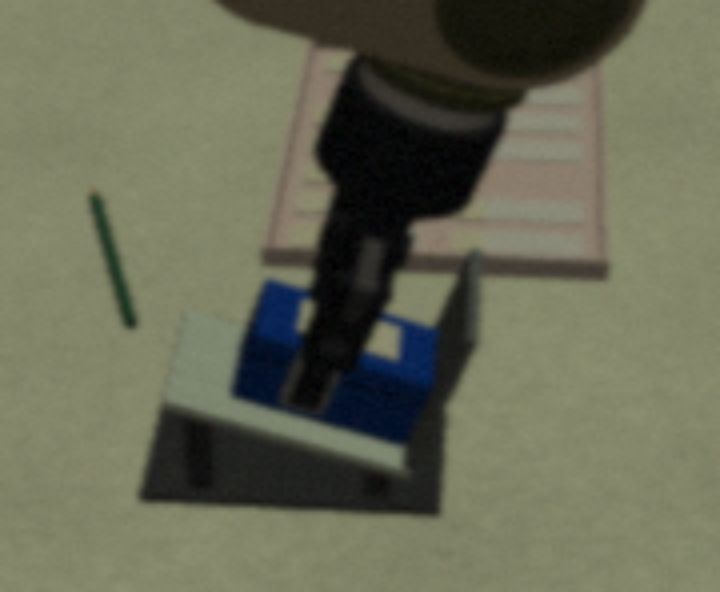

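```bash
python3 -m jog '[{"dp":[1.5,0,-1],"delta_rot":[0,0,0],"claw":1},{"dp":[0,0,0],"delta_rot":[0,0,0],"claw":1},{"dp":[0,0,0],"delta_rot":[0,0,0],"claw":0},{"dp":[0,0,0],"delta_rot":[0,0,0],"claw":0},{"dp":[0,0,0],"delta_rot":[0,0,0],"claw":0},{"dp":[0,0,0],"delta_rot":[0,0,0],"claw":0},{"dp":[0,0,0],"delta_rot":[0,0,0],"claw":0},{"dp":[0,0,-15],"delta_rot":[0,0,0],"claw":0},{"dp":[0,0,-25],"delta_rot":[0,0,0],"claw":0},{"dp":[0,0,-35],"delta_rot":[0,0,0],"claw":0},{"dp":[0,0,-35],"delta_rot":[0,0,0],"claw":0},{"dp":[0,0,0],"delta_rot":[0,0,0],"claw":0},{"dp":[0,0,0],"delta_rot":[0,0,0],"claw":0}]'
cat > chk.py <<'E'
from go import *
import sys
n=sys.argv[1]; zs=[float(k) for k in sys.argv[2:]]
p,d,T=snap("wrist","w%s.png"%n); W=cloud("wrist",d,T)
L=B.inv().apply((W-O).reshape(-1,3)).reshape(W.shape)*1e3
for z,lim in [(0,60)]+[(z,40) for z in zs]:
    m=(d>0)&(abs(L[...,2]-z)<3)&(abs(L[...,1])<lim)&(L[...,0]>-135)&(L[...,0]<30)
    m=cv2.morphologyEx(m.astype(np.uint8),cv2.MORPH_OPEN,np.ones((3,3)))>0
    q=L[m]
    if len(q)<50: continue
    print("level",z,len(q),"z",np.median(q[:,2]).round(1),"x",np.percentile(q[:,0],[.3,99.7]).round(1),"rect",[np.round(k,1) for k in cv2.minAreaRect(q[:,:2].astype(np.float32))])
    for u in range(-118,5,12):
        s=q[(q[:,0]>u)&(q[:,0]<u+12)]
        if len(s)>60: print("  ",u,np.percentile(s[:,1],[.3,99.7]).round(1),np.percentile(s[:,1],[.3,99.7]).mean().round(2))
E
python3 chk.py 6 44; python3 go.py bench 650 -191 130 -17.2
```

```text
time: 12.52
eef_pos: [0.6063, 0.2121, 0.1574]
eef_rot: [-0.156, 0.071, 0.985, 0.011]
contact_force: [-0.3, -0.2, -0.6]
gripper_width: 0.0855
level 0 11560 z -0.1 x [-119.7    0.3] rect [array([-59.3,   0.3]), array([120.9,  86.3]), np.float64(0.0)]
   -118 [-42.3  42.7] 0.21
   -106 [-42.5  42.9] 0.2
   -94 [-42.6  43. ] 0.2
   -82 [-42.7  43. ] 0.18
   -70 [-42.6  43.1] 0.24
   -58 [-42.7  43.1] 0.21
   -46 [-42.5  43.2] 0.31
   -34 [-42.7  43.1] 0.19
   -22 [-42.6  43.1] 0.27
   -10 [-42.7  42.9] 0.08
level 44.0 15072 z 44.0 x [-89.4   0.8] rect [array([-44.2,  -0.2]), array([91.4, 79.9]), np.float64(0.3)]
   -94 [-26.1  26.7] 0.27
   -82 [-26.  27.] 0.52
   -70 [-26.   26.9] 0.42
   -58 [-26.1  27. ] 0.41
   -46 [-26.1  27.1] 0.53
   -34 [-26.  27.] 0.49
   -22 [-26.1  26.9] 0.42
   -10 [-39.5  39.3] -0.1
t 12.575 pos [606.1 212.1 156.9] w 85.7 F [-0.9  2.1 -0.1] j [ 0.12  0.74  0.9   0.08  1.81 -1.3 ]
rot first then shift: rot [ -1.45 -18.05   8.92] dp after rot [-161.2 -372.1   26.9] dp before rot [-104.4 -392.8   -5.6]
in bed frame: TCP [-5.510e+01 -1.000e-01  1.155e+02]
```

View pics/w6.png

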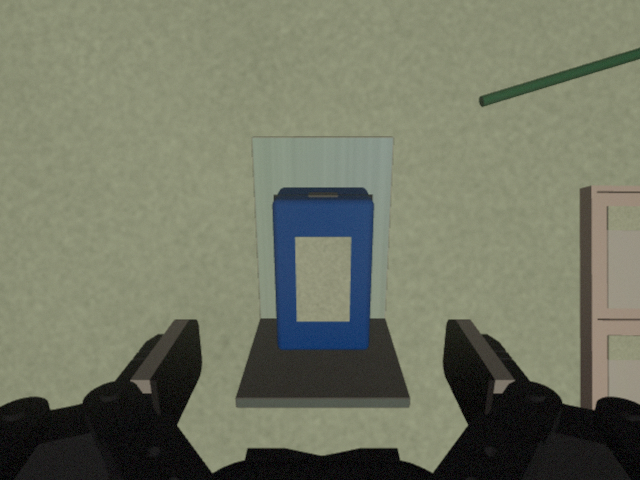

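Blue is seated: the edges at (274,195)–(373,345) are parallel to the bed, the end is at the backstop, and it is centred to about 0.3 mm. Next, red.

```bash
python3 -m jog '[{"dp":[0,0,-20],"delta_rot":[0,0,0],"claw":0},{"dp":[0,0,0],"delta_rot":[0,-9,0],"claw":0},{"dp":[0,0,0],"delta_rot":[0,-9,0],"claw":0},{"dp":[0,0,0],"delta_rot":[0,0,9],"claw":0},{"dp":[-16.4,-37.2,3],"delta_rot":[0,0,0],"claw":0},{"dp":[-16.4,-37.2,3],"delta_rot":[0,0,0],"claw":0},{"dp":[-16.4,-37.2,3],"delta_rot":[0,0,0],"claw":0},{"dp":[-16.4,-37.2,3],"delta_rot":[0,0,0],"claw":0},{"dp":[-16.4,-37.2,3],"delta_rot":[0,0,0],"claw":0},{"dp":[-16.4,-37.2,3],"delta_rot":[0,0,0],"claw":0},{"dp":[-16.4,-37.2,3],"delta_rot":[0,0,0],"claw":0},{"dp":[-16.4,-37.2,3],"delta_rot":[0,0,0],"claw":0},{"dp":[-16.4,-37.2,5],"delta_rot":[0,0,0],"claw":0},{"dp":[-16.4,-37.2,5],"delta_rot":[0,0,0],"claw":0},{"dp":[0,0,0],"delta_rot":[0,0,0],"claw":0},{"dp":[0,0,0],"delta_rot":[0,0,0],"claw":0}]' 40
python3 go.py bench 652.4 -191.9 6 -17.2
python3 - <<'E'
from h import *
from m import tops
p,d,T=snap("wrist","w7.png"); W=cloud("wrist",d,T)
print(tops("wrist",np.array((.664,-.195)),W,d))
E
```

```text
time: 14.58
eef_pos: [0.659, -0.1918, 0.142]
eef_rot: [-0.001, 0.149, 0.989, 0.0]
contact_force: [0.1, -0.2, 0.7]
gripper_width: 0.0854
t 14.575 pos [ 659.  -191.8  142. ] w 85.4 F [ 0.1 -0.2  0.7] j [-0.46  0.69  1.01  0.    1.45 -1.73]
rot first then shift: rot [ 0.03 -0.09  0.01] dp after rot [  6.3  -2.  136. ] dp before rot [  6.1  -2.1 136. ]
in bed frame: TCP [  54.1 -392.4  135.3]
(((663.042724609375, -194.20953369140625), (54.119258880615234, 89.23955535888672), 72.7885971069336), np.float64(0.043782694657686014), 12229)
```

View pics/w7.png

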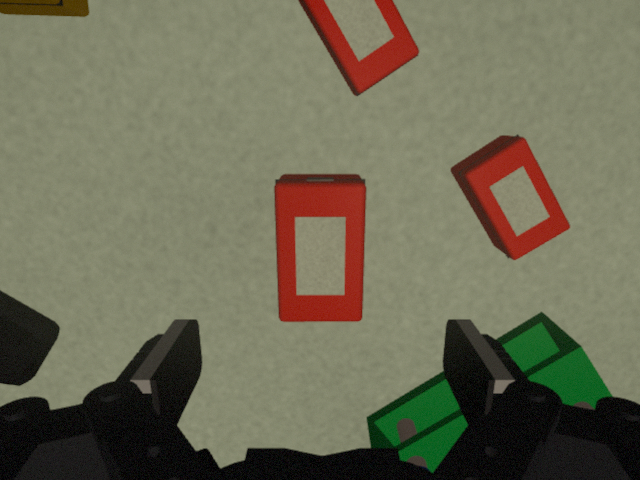

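The wrist shows the red box at (320,250), the small reds above and to the right, and the green rack at the lower right. I'll check finger clearance before descending.

```bash
python3 go.py bench 651.7 -191.1 6 -17.2; python3 - <<'E'
from go import *
t,Rt=bench(651.7,-191.1,6,-17.2)
for c in("wrist","scene"):
    p,d,T=snap(c); W=cloud(c,d,T)
    L=Rt.inv().apply((W-t).reshape(-1,3))*1e3
    m=(d.ravel()>0)&(W[...,2].ravel()>.008)&(W[...,2].ravel()<.075)&(abs(L[:,0])<48)&(abs(L[:,1])>32)&(abs(L[:,1])<110)
    q=L[m]; print(c,len(q)); 
    if len(q): print(q.min(0).round(),q.max(0).round(), "min|y|",abs(q[:,1]).min().round(1), "|y| for |x|<15", np.sort(abs(q[abs(q[:,0])<15,1]))[:5].round())
E
```

```text
t 14.625 pos [ 659.1 -191.4  142.3] w 85.3 F [ 0.8  0.5 -0.2] j [-0.45  0.69  1.01  0.    1.45 -1.73]
rot first then shift: rot [ 0.02 -0.05  0.05] dp after rot [  7.2  -1.9 136.3] dp before rot [  7.1  -2.  136.3]
in bed frame: TCP [  54.1 -392.   135.7]
wrist 2430
[  2.  87. -30.] [ 48. 110.  -2.] min|y| 86.6 |y| for |x|<15 [101. 101. 101. 101. 101.]
scene 278
[ -2.  87. -29.] [ 47. 110.  -3.] min|y| 86.8 |y| for |x|<15 [ 99.  99.  99.  99. 101.]
```

Clear, since the nearest object is 87 mm away and the fingers need 57 mm. Descending and gripping.

```bash
python3 -m jog '[{"dp":[7.2,-1.9,20],"delta_rot":[0,0,0],"claw":0},{"dp":[0,0,30],"delta_rot":[0,0,0],"claw":0},{"dp":[0,0,30],"delta_rot":[0,0,0],"claw":0},{"dp":[0,0,30],"delta_rot":[0,0,0],"claw":0},{"dp":[0,0,18],"delta_rot":[0,0,0],"claw":0},{"dp":[0,0,8],"delta_rot":[0,0,0],"claw":0},{"dp":[0,0,0],"delta_rot":[0,0,0],"claw":0},{"dp":[0,0,0],"delta_rot":[0,0,0],"claw":1},{"dp":[0,0,0],"delta_rot":[0,0,0],"claw":1},{"dp":[0,0,0],"delta_rot":[0,0,0],"claw":1},{"dp":[0,0,0],"delta_rot":[0,0,0],"claw":1},{"dp":[0,0,0],"delta_rot":[0,0,0],"claw":1},{"dp":[0,0,0],"delta_rot":[0,0,0],"claw":1},{"dp":[0,0,0],"delta_rot":[0,0,0],"claw":1},{"dp":[0,0,0],"delta_rot":[0,0,0],"claw":1}]' 40
python3 go.py bed -67 0 110
```

```text
time: 16.6
eef_pos: [0.6524, -0.1925, 0.0077]
eef_rot: [0.001, 0.15, 0.989, -0.0]
contact_force: [-0.7, 0.9, 5.8]
gripper_width: 0.0539
t 16.6 pos [ 652.4 -192.5    7.7] w 53.9 F [-0.7  0.9  5.8] j [-0.46  0.81  1.17  0.    1.16 -1.73]
rot first then shift: rot [ 1.39 18.07 -8.93] dp after rot [ 156.4  394.  -104.4] dp before rot [ 176.4  370.9 -148.1]
in bed frame: TCP [  89.4 -394.     5.6]
```

```bash
python3 -m jog '[{"dp":[0,0,-15],"delta_rot":[0,0,0],"claw":1},{"dp":[0,0,-30],"delta_rot":[0,0,0],"claw":1},{"dp":[0,0,-40],"delta_rot":[0,0,0],"claw":1},{"dp":[0,0,-40],"delta_rot":[0,0,0],"claw":1},{"dp":[0,0,-40],"delta_rot":[0,0,0],"claw":1},{"dp":[0,0,-25],"delta_rot":[0,0,0],"claw":1},{"dp":[30,0,0],"delta_rot":[0,0,0],"claw":1},{"dp":[30,0,0],"delta_rot":[0,0,0],"claw":1},{"dp":[30,0,0],"delta_rot":[0,0,0],"claw":1},{"dp":[0,0,0],"delta_rot":[0,0,-4.5],"claw":1},{"dp":[0,0,0],"delta_rot":[0,0,-4.5],"claw":1},{"dp":[0,0,0],"delta_rot":[0,6,0],"claw":1},{"dp":[0,0,0],"delta_rot":[0,6,0],"claw":1},{"dp":[0,0,0],"delta_rot":[0,6,0],"claw":1},{"dp":[0,0,0],"delta_rot":[0,0,0],"claw":1},{"dp":[0,0,0],"delta_rot":[0,0,0],"claw":1}]' 40
python3 go.py bed -67 0 115
```

```text
time: 18.6
eef_pos: [0.5657, -0.1655, 0.1969]
eef_rot: [-0.155, 0.071, 0.985, 0.011]
contact_force: [-0.0, 0.5, -0.8]
gripper_width: 0.0534
t 18.6 pos [ 565.7 -165.5  196.9] w 53.4 F [-0.   0.5 -0.8] j [-0.44  0.62  1.01 -0.09  1.81 -1.88]
rot first then shift: rot [-0.    0.11  0.  ] dp after rot [ 12.8 379.7  42.9] dp before rot [ 12.9 379.7  42.8]
in bed frame: TCP [ -54.2 -379.7  157.9]
```

```bash
python3 -m jog '[{"dp":[1,38,0],"delta_rot":[0,0,0],"claw":1},{"dp":[1,38,0],"delta_rot":[0,0,0],"claw":1},{"dp":[1,38,0],"delta_rot":[0,0,0],"claw":1},{"dp":[1,38,0],"delta_rot":[0,0,0],"claw":1},{"dp":[1,38,0],"delta_rot":[0,0,0],"claw":1},{"dp":[1,38,0],"delta_rot":[0,0,0],"claw":1},{"dp":[1,38,5],"delta_rot":[0,0,0],"claw":1},{"dp":[2,38,10],"delta_rot":[0,0,0],"claw":1},{"dp":[2,38,14],"delta_rot":[0,0,0],"claw":1},{"dp":[2,37.7,14],"delta_rot":[0,0,0],"claw":1},{"dp":[0,0,0],"delta_rot":[0,0,0],"claw":1},{"dp":[0,0,0],"delta_rot":[0,0,0],"claw":1}]' 40
python3 go.py bed -62 0.3 60; python3 chk.py 8 44 151.3
python3 - <<'E'
from h import *
p,d,T=snap("side","s8.png")
E
```

```text
time: 20.1
eef_pos: [0.5947, 0.2132, 0.1605]
eef_rot: [-0.155, 0.071, 0.985, 0.011]
contact_force: [0.0, -0.5, -1.3]
gripper_width: 0.0534
t 20.1 pos [594.7 213.2 160.5] w 53.4 F [ 0.  -0.5 -1.3] j [ 0.12  0.71  0.94  0.08  1.79 -1.3 ]
rot first then shift: rot [ 0.02  0.09 -0.02] dp after rot [-5.1  1.  55.4] dp before rot [-5.   1.  55.4]
in bed frame: TCP [-67.1  -0.7 115.4]
level 0 8129 z -0.1 x [-119.7  -69.1] rect [array([-94.1,   0.2]), array([86.3, 51.6]), np.float64(89.9)]
   -118 [-42.4  42.9] 0.26
   -106 [-42.4  42.8] 0.2
   -94 [-42.5  42.9] 0.22
   -82 [-42.5  43. ] 0.22
   -70 [-42.7  43.2] 0.24
level 44.0 1628 z 43.7 x [-89.7 -80.9] rect [array([-85.3,   0.6]), array([ 9.1, 53.2]), np.float64(0.3)]
   -94 [-25.8  27.1] 0.61
   -82 [-26.   26.6] 0.33
level 151.3 32152 z 151.6 x [-100.2  -41.5] rect [array([-69.5,   2.8]), array([73.8, 62.9]), np.float64(89.2)]
   -106 [-26.9  25.5] -0.72
   -94 [-27.1  26. ] -0.58
   -82 [-33.3  37.6] 2.16
   -70 [-27.5  26.4] -0.57
   -58 [-27.1  26.2] -0.46
   -46 [-27.1  26. ] -0.53
```

View pics/w8.png

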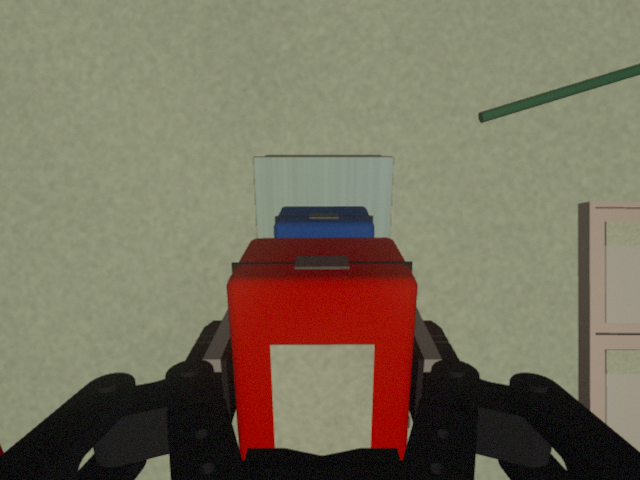

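View pics/s8.png

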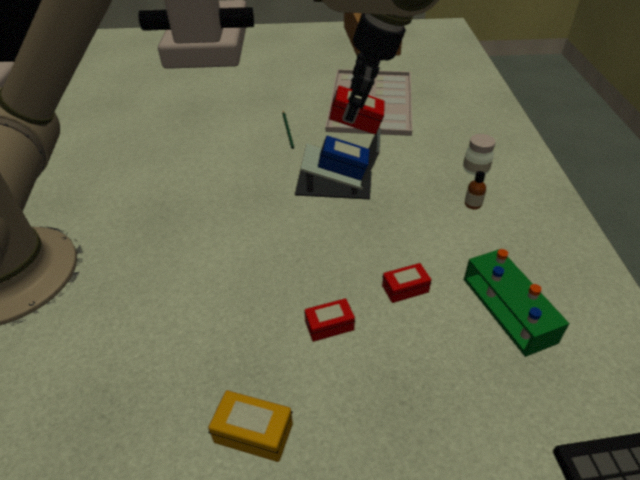

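The wrist and side views agree: red is above and parallel to the blue box, about 1 mm off across. Correcting that and lowering.

```bash
python3 -m jog '[{"dp":[-2,1,15],"delta_rot":[0,0,0],"claw":1},{"dp":[-2,0,20],"delta_rot":[0,0,0],"claw":1},{"dp":[-1,0,18],"delta_rot":[0,0,0],"claw":1},{"dp":[0,0,4],"delta_rot":[0,0,0],"claw":1},{"dp":[0,0,0],"delta_rot":[0,0,0],"claw":1},{"dp":[0,0,0],"delta_rot":[0,0,0],"claw":1}]' 40
python3 go.py bed -56 0.3 51.7
python3 - <<'E'
from h import *
p,d,T=snap("side","s9.png"); cv2.imwrite("pics/s9z.png",cv2.resize(p[60:220,260:440,::-1],None,fx=4,fy=3.7))
E
```

```text
time: 20.95
eef_pos: [0.5825, 0.2166, 0.1046]
eef_rot: [-0.155, 0.071, 0.985, 0.011]
contact_force: [-0.3, -0.4, -1.6]
gripper_width: 0.0537
t 20.95 pos [582.5 216.6 104.6] w 53.7 F [-0.3 -0.4 -1.6] j [ 0.13  0.74  1.05  0.08  1.65 -1.3 ]
rot first then shift: rot [ 0.03  0.08 -0.  ] dp after rot [-5.7 -0.6  6.7] dp before rot [-5.7 -0.6  6.7]
in bed frame: TCP [-61.7   0.9  58.4]
```

View pics/s9z.png

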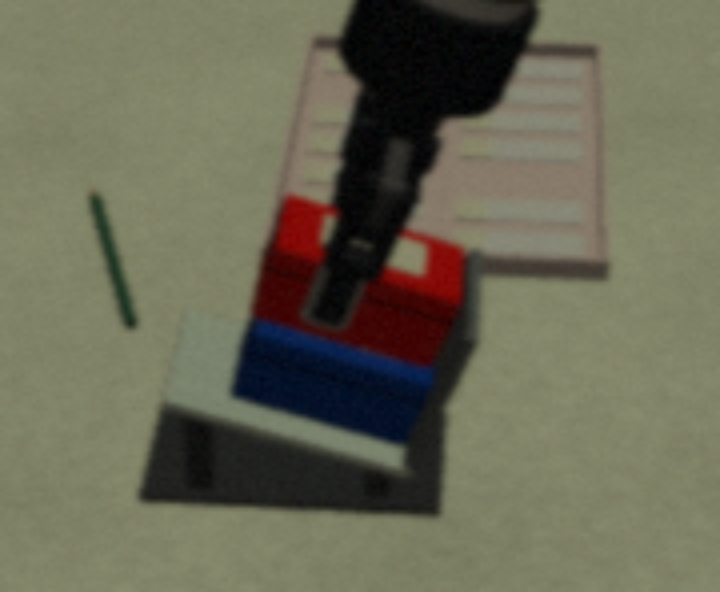

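```bash
python3 -m jog '[{"dp":[0,-0.4,4],"delta_rot":[0,0,0],"claw":1},{"dp":[0,0,1.5],"delta_rot":[0,0,0],"claw":1},{"dp":[0,0,0],"delta_rot":[0,0,0],"claw":1}]'; python3 go.py bed -56 0.3 51.7;  python3 -m jog '[{"dp":[0,0,1],"delta_rot":[0,0,0],"claw":1},{"dp":[0,0,0],"delta_rot":[0,0,0],"claw":1}]';python3 -m jog '[{"dp":[0,0,0.7],"delta_rot":[0,0,0],"claw":1},{"dp":[0,0,0],"delta_rot":[0,0,0],"claw":1}]'; python3 go.py bed -56 0.3 51.7
```

```text
time: 21.38
eef_pos: [0.5803, 0.2165, 0.0987]
eef_rot: [-0.156, 0.071, 0.985, 0.011]
contact_force: [0.5, -0.1, -1.0]
gripper_width: 0.0538
t 21.375 pos [580.3 216.5  98.7] w 53.8 F [ 0.5 -0.1 -1. ] j [ 0.13  0.74  1.06  0.08  1.64 -1.3 ]
rot first then shift: rot [-0.  0.  0.] dp after rot [-5.9 -0.2  0.4] dp before rot [-5.9 -0.2  0.4]
in bed frame: TCP [-61.9   0.5  52.1]
time: 21.62
eef_pos: [0.5803, 0.2166, 0.0984]
eef_rot: [-0.155, 0.071, 0.985, 0.011]
contact_force: [0.6, -1.9, 4.7]
gripper_width: 0.0535
time: 21.88
eef_pos: [0.5803, 0.2165, 0.0984]
eef_rot: [-0.155, 0.071, 0.985, 0.011]
contact_force: [0.1, -0.3, 8.4]
gripper_width: 0.0535
t 21.875 pos [580.3 216.5  98.4] w 53.5 F [ 0.1 -0.3  8.4] j [ 0.13  0.74  1.07  0.08  1.63 -1.3 ]
rot first then shift: rot [0.02 0.11 0.  ] dp after rot [-5.9 -0.3  0.1] dp before rot [-5.9 -0.3  0.1]
in bed frame: TCP [-61.9   0.6  51.8]
```

```bash
python3 -m jog '[{"dp":[-1.5,-0.3,-0.5],"delta_rot":[0,0,0],"claw":1},{"dp":[-1.5,0,0],"delta_rot":[0,0,0],"claw":1},{"dp":[-1.5,0,0],"delta_rot":[0,0,0],"claw":1},{"dp":[0,0,0],"delta_rot":[0,0,0],"claw":1}]'; python3 go.py bed -57 0 6;  python3 -m jog '[{"dp":[-1,0,0],"delta_rot":[0,0,0],"claw":1},{"dp":[0,0,0],"delta_rot":[0,0,0],"claw":1}]';python3 -m jog '[{"dp":[-1,0,0],"delta_rot":[0,0,0],"claw":1},{"dp":[0,0,0],"delta_rot":[0,0,0],"claw":1}]';python3 -m jog '[{"dp":[-1,0,0],"delta_rot":[0,0,0],"claw":1},{"dp":[0,0,0],"delta_rot":[0,0,0],"claw":1}]'; python3 go.py bed -56 0.3 51.7
```

```text
time: 22.38
eef_pos: [0.5845, 0.2158, 0.097]
eef_rot: [-0.155, 0.071, 0.985, 0.011]
contact_force: [0.1, -0.4, 6.1]
gripper_width: 0.0535
t 22.375 pos [584.5 215.8  97. ] w 53.5 F [ 0.1 -0.4  6.1] j [ 0.13  0.75  1.05  0.08  1.64 -1.31]
rot first then shift: rot [0.03 0.07 0.01] dp after rot [-0.4 -0.4 45.8] dp before rot [-0.4 -0.4 45.8]
in bed frame: TCP [-57.4   0.4  51.8]
time: 22.62
eef_pos: [0.5853, 0.2156, 0.0967]
eef_rot: [-0.156, 0.071, 0.985, 0.011]
contact_force: [-0.4, 0.6, 7.0]
gripper_width: 0.0533
time: 22.88
eef_pos: [0.5853, 0.2157, 0.0967]
eef_rot: [-0.157, 0.071, 0.985, 0.011]
contact_force: [-6.3, 0.0, 10.0]
gripper_width: 0.0535
time: 23.12
eef_pos: [0.5853, 0.2157, 0.0967]
eef_rot: [-0.158, 0.07, 0.985, 0.011]
contact_force: [-12.2, 0.2, 12.1]
gripper_width: 0.0533
t 23.125 pos [585.3 215.7  96.7] w 53.3 F [-12.2   0.2  12.1] j [ 0.13  0.75  1.05  0.08  1.65 -1.31]
rot first then shift: rot [-0.02 -0.21  0.02] dp after rot [-0.6 -0.1  0.1] dp before rot [-0.6 -0.1  0.1]
in bed frame: TCP [-56.6   0.4  51.8]
```

```bash
python3 -m jog '[{"dp":[1.3,0,-0.8],"delta_rot":[0,0,0],"claw":1},{"dp":[0,0,0],"delta_rot":[0,0,0],"claw":1},{"dp":[0,0,0],"delta_rot":[0,0,0],"claw":0},{"dp":[0,0,0],"delta_rot":[0,0,0],"claw":0},{"dp":[0,0,0],"delta_rot":[0,0,0],"claw":0},{"dp":[0,0,0],"delta_rot":[0,0,0],"claw":0},{"dp":[0,0,0],"delta_rot":[0,0,0],"claw":0},{"dp":[0,0,-15],"delta_rot":[0,0,0],"claw":0},{"dp":[0,0,-25],"delta_rot":[0,0,0],"claw":0},{"dp":[0,0,-35],"delta_rot":[0,0,0],"claw":0},{"dp":[0,0,-35],"delta_rot":[0,0,0],"claw":0},{"dp":[0,0,0],"delta_rot":[0,0,0],"claw":0},{"dp":[0,0,0],"delta_rot":[0,0,0],"claw":0}]'
python3 chk.py 10 44 88
python3 - <<'E'
from h import *
from m import tops
p,d,T=snap("side","s10.png"); cv2.imwrite("pics/s10z.png",cv2.resize(p[60:220,260:440,::-1],None,fx=4,fy=3.7))
print("yel",tops("side",np.array((.447,-.303)),cloud("side",d,T),d))
E
```

```text
time: 24.75
eef_pos: [0.6193, 0.2105, 0.2001]
eef_rot: [-0.157, 0.071, 0.985, 0.011]
contact_force: [0.4, -0.1, -0.3]
gripper_width: 0.0856
level 0 7163 z -0.1 x [-119.5   -0. ] rect [array([-59.5,   0.2]), array([ 86.2, 120.2]), np.float64(90.0)]
   -118 [-42.5  42.7] 0.12
   -106 [-42.5  43. ] 0.22
   -94 [-42.3  43. ] 0.34
   -82 [-42.6  43.2] 0.27
   -70 [-42.7  43.1] 0.21
   -58 [-42.4  43.1] 0.37
   -46 [-42.7  43.2] 0.26
   -34 [-42.7  43.2] 0.27
   -22 [-42.7  42.9] 0.11
   -10 [-42.7  43.2] 0.26
level 44.0 81 z 43.6 x [-0.3  1. ] rect [array([0.3, 0.3]), array([ 1.3, 79.1]), np.float64(0.2)]
   -10 [-39.2  39.9] 0.33
level 88.0 15286 z 87.9 x [-89.5   5.6] rect [array([-41.9,   0.1]), array([79.7, 96. ]), np.float64(90.0)]
   -94 [-25.8  27.1] 0.67
   -82 [-26.1  27.2] 0.54
   -70 [-26.1  27.4] 0.66
   -58 [-26.   27.3] 0.65
   -46 [-25.7  27.5] 0.87
   -34 [-25.7  27.5] 0.89
   -22 [-25.9  27.3] 0.7
   -10 [-39.3  38.2] -0.56
   2 [-39.7  39.7] 0.02
yel (((437.8457336425781, -298.1995849609375), (54.586368560791016, 90.33308410644531), 71.22012329101562), np.float64(0.04344950383145171), 3148)
```

View pics/w10.png

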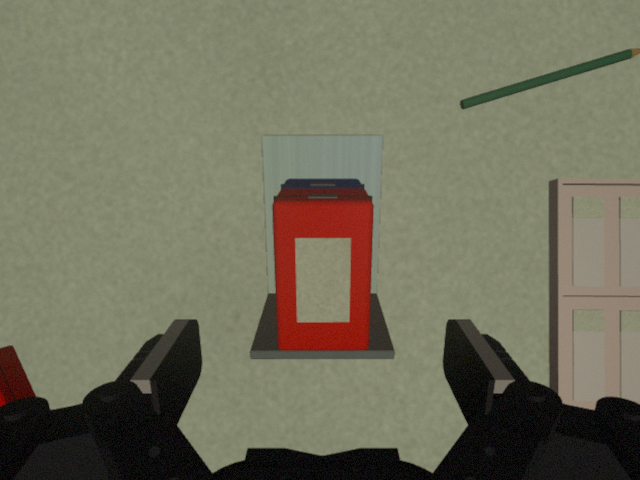

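View pics/s10z.png

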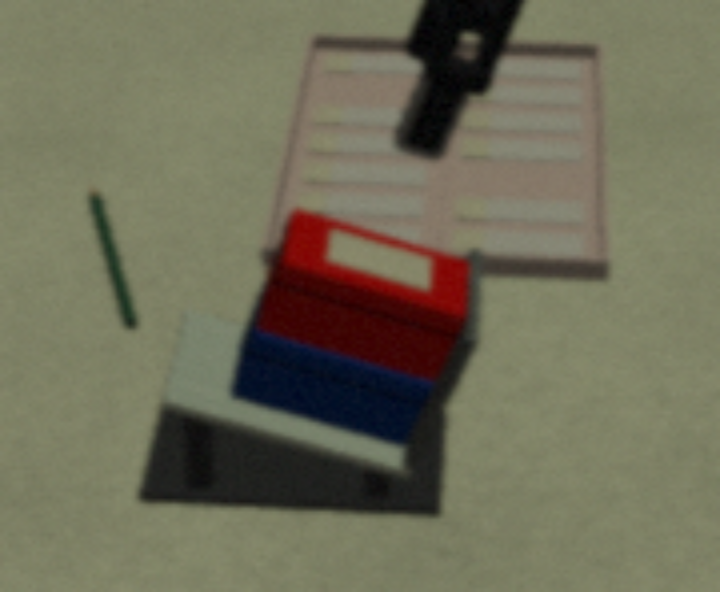

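Red is squarely on blue at wrist (275–372, 195–348), both ends are at the backstop, the gripper is clear and yellow hasn't moved. Handing in.

```bash
python3 -c "
from plant import *
print(finish_job())"
```

```text
the job is handed in; nothing more can be done
None
```

The blue slide box is on the tilted bed with the large red one stacked squarely on top. I handed the job in at about 25 s of the 59 s allowed. I pushed each box gently against the backstop before letting go, and the highest force reading I took was about 20 N.

The last checks, taken with the gripper clear and nothing touching it:

| Check | Result |
|---|---|
| Blue box, before stacking | top 44.0 mm above the bed, upper end at x −89.4 mm, about 0.25 mm off centre across the bed |
| Red box, in place | top 87.9 mm above the bed, upper end at x −89.5 mm, about 0.5 mm off centre and 0.3 mm off the blue box |
| Yellow box | moved less than 0.3 mm from its first measurement, which is within noise |

One thing disagreed: the fixed cameras put the middle of the bed about 1.7 mm to one side of where the wrist camera did. I used the wrist camera's value, because it had also placed the blue box in the gripper correctly. After the red box went on, I only checked the blue one by eye in the side and wrist pictures, and it looked unmoved.

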